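# Close up the orchid propagator under the cart's upper tier

### The arm

A 7-joint arm with a two-finger parallel gripper is mounted at the origin on the work surface. World frame = base frame: x ahead of the robot, y to its left, z up, the work surface at z = 0. Lengths are in m, angles in rad, forces in N, time in s.
With the tool pointing down it reaches from about 0.4 to 0.875 m from the base axis. Payload 19.3 kg.
Tool frame: the origin (TCP) lies on the centre line of the jaws, within the pads' length; the fingertips stand 14 mm ahead of it and the grasp point (between the pads) lies 5 mm behind it; z points along the fingers, y is the line along which they close (so a half turn about z gives the same grasp; the last joint's range is limited). The gripper opens to 85 mm and grips with 20 to 120 N. Pads are 22 mm wide; open, the fingers measure 114 mm over their backs; the gripper's body (76 mm by 85 mm) begins 54 mm behind the grasp point. The pads swing forward as they close: fully open they stand 13 mm farther back than shut.
Start: joints at [-1.37, 0.521, -0.036, 1.599, 0.021, 1.021, -0.113], TCP at [0.167, 0.602, 0.245] pointing down, gripper open.
Joint ranges: [-2.91, 2.91], [-0.3, 2.13], [-1.5, 1.42], [0.17, 2.43], [-1.26, 4.41], [0.16, 1.93], [-2.52, 2.52]. Speed limits (rad/s): [1.89, 1.89, 2.39, 2.39, 3.01, 3.01, 3.01].

### API

Orientations are given as [roll, pitch, yaw] about the fixed x, y, z axes, in that order (R = Rz(yaw) Ry(pitch) Rx(roll)).
In Python, from workcell import bot, grab_frame, regions_of gives the robot as it stands. The module is installed in compiled form; this text tells all that it offers.
- The arm moves only by the tool play_rows, never from a script. Its argument "plan" is a list of rows, each a list of 3 entries, a list of its own where there are three numbers: the shift along the tool's x, y, z in units of 2.5 cm (1.0 is 2.5 cm), then the turn, a rotation vector about the tool's x, y, z in units of 0.15 rad (1.0 is 0.15 rad), then the closure, from -1 (fully open) to 1 (shut). In form: [[[tx, ty, tz], [rx, ry, rz], jaw], ...]. A call has 1 to 20 rows; each row shifts and turns the commanded pose from where the row before left it, along the tool's axes as they then stand; what a row does not reach is not made up. A row lasts 1/8 s, in which the tool goes at most 62.5 mm and 10.7 degrees, less where a joint would pass 70% of its speed; a pose out of reach is approached as far as the arm can. A call with a number of a shift or a turn outside -1 to 1 is refused whole. A call with a gripper value outside its range is refused whole. The fingers move at their own pace and stop on an object; "newtons" is the grip in N (left out, the last holds). Time passes only in rows, so rows that do not move let the fingers close. It gives the time, the measured TCP pose, the force, the opening and the grip force at its end, in the units of the state.
- bot.observe(): the state, without advancing time (a new reading comes with each control period).
- grab_frame(name): name is "scene" or "top"; returns a dict with "pixels" (480x640x3 uint8, red, green, blue), "depth" (480x640 float32, m along the optical axis (not along the pixel's ray), 0 where there is no reading), "camera_matrix" (3x3 intrinsics, pixels), "R" (3x3) and "t" (3): a world point X has camera coordinates R X + t. Camera axes: x right, y down, z forward; pixel columns grow to the right and rows downward; lengths in m; the calibration is good to about 2 mm. A picture is of the moment at which its call begins.
- bot.job_done(): hands the job in; it is judged then, once.
Trained networks look in the newest picture that a camera, given by its name, has taken for a name from the list of things; names that differ only in an ending like _2 or _b are one class to them, and where a whole thing is asked for, a point or a joint stands for the part that bears it (a point fixed in the world has none). Each returns a list of dicts, best first, with "p" (0 to 1); they miss things now and then, are a little off and sometimes report something else, mostly with a low value. They report only what shows in the picture. A call takes as long as a camera call. They do not tell look-alikes from the thing itself.
- regions_of(thing, camera): "mask" (480x640 bool, what is visible of it) and "box" ([left, top, right, bottom] in pixels, round what is visible of it).
The state is a dict: "clock": time; "qpos": joint angles; "qd": joint speeds; "joint_efforts": joint torques, N m; "position": TCP position; "tool_rot": TCP orientation; "force": force on the tool from outside, world axes, zero at the start; "moment": the same for the moment, N m; "grip_width": finger opening in m; "finger_force": force on a finger pad.
Only numpy, scipy, OpenCV 4.12 (cv2) and the standard library are available. Lean on these libraries where they do the work, as an engineer would, in place of code of your own. Each camera call takes 0.05 s, during which the arm holds its last target. There are 200 camera calls.

### The job

The orchid pot is already standing in the grey propagator tray under the wire tier: close the propagator up. Bring the clear humidity dome in under the tier and over the pot, set it down gently, without dropping it, so that its rim lies flat on the tray's rim all round, inside the four locating tabs (the front and back ones are adjustable and may sit a little off centre, so feel for the seat), and then fold both steel clamps inward until they lie fully down on the dome's rim. Do not knock the pot over or push it about, and leave the other things on the cart where they stand.

Things in the scene. Friction and masses are not known exactly. Their poses are not given: they have to be found in the camera images.
- tray: Grey plastic propagator tray, fixed, 154 (x) x 224 (y) mm, open on top; origin at the centre of its underside, z up, -x edge is the front (towards the robot). Floor 8 mm thick; flat rim 10 mm wide (18 at front and back), its top at z 26. The dome rim drops between four upright locating tabs, 5 mm thick, up to z 34, one on each edge: see tray_tabs.
- tray_tabs (a point): Centre of the tray at rim-top height (26 mm up); axes the tray's. Tabs rise 8 mm above it. Side tabs: inner faces at y +-112.5 mm (x -15 to +35). Front and back tabs (70 mm long): inner faces 155 mm apart, on one stiff slide that may be set up to 8 mm forward or back of centre; the setting is not reported, feel for it. Play for the dome rim: 2.5 mm a side.
- dome: Clear plastic humidity dome, loose, about 0.2 kg; origin at the centre of its underside, z up. Flat rim 150 (x) x 220 (y) mm, 5 mm thick; above it a hollow tapered hood about 125 x 105 mm, flat top at z 72, open below (inside height 68, inside at least 108 x 90). Alike after half a turn, may be seated either way round. Seated: origin 26 mm above the tray's, axes parallel.
- dome_grip (a point): Point in the dome's white upright grip fin, 98 mm above the dome's underside; axes those of the dome. The fin is 64 mm long along x, 14 mm thick in y, from z 72 (hood top) to 108 mm.
- orchid_pot: Small white ceramic orchid pot with a cutting, loose in the tray, upright; origin at the centre of its underside (on the tray floor, 8 mm above the tray's origin). 58 mm across the rim, 42 mm high, the leaves reach 52 mm.
- tier: Upper tier of the cart, fixed: wire shelf on four 18 mm posts; origin on the cart top. Front bar (10 mm thick) along y at x -20 mm, centred 305 mm above the cart top; shelf back to x +200; posts at x -20 and +200, y +-300. The tray stands under its front edge: a tool held upright over the dome's seat strikes the bar, one leaning back towards the robot by 30 to 45 degrees fits.
- clamp_left (a joint): Angle of the clamp on the tray's +y side: 0 folded in, flat over the dome's rim; 1.57 upright; more leans outward. Stiff: stays where left, needs about 4 N at its tip. Steel strip 30 mm wide (along tray x), 6 thick, 43 long from its hinge axis. Folded down its faces are 32 and 38 mm above the tray's underside, 1 mm over a seated dome rim.
- clamp_left_tip (a point): Middle of the free end of the left clamp, 43 mm from its hinge axis.
- clamp_left_hinge (a point): Middle of the left clamp's hinge axis, which runs along the tray's x: at (-55, +122, 35) mm in the tray's frame; axes those of the tray.
- clamp_right (a joint): The same for the clamp on the tray's -y side: 0 folded in, 1.57 upright, more leans outward.
- clamp_right_tip (a point): Middle of the free end of the right clamp, 43 mm from its hinge axis.
- clamp_right_hinge (a point): Middle of the right clamp's hinge axis: at (-55, -122, 35) mm in the tray's frame; axes those of the tray.
- fork: Bystander: stainless fork, 130 mm long, lying flat.
- scoop: Bystander: pale beech measuring scoop, 125 mm long, 24 mm high.
- mister: Bystander: red trigger mister, 72 mm across, 167 mm high, standing.
- spare_pot: Bystander: empty white ceramic pot, 76 mm across, 65 mm high, under the tier to the right of the tray.
- jar: Bystander: glass jar with a steel cap, 56 mm across, 75 mm high, under the tier to the left of the tray.
- brush: Bystander: small brush lying on the cart, to the left.
There are look-alikes about, which are no part of the job. Leave any turquoise or yellow look-alike of the orchid_pot alone.

How it is judged:
On the way, in this order (a step that is already met when the one before it is completed fails the run):
1. the dome sits flat on the tray's rim, inside the tabs (z of dome in the frame of tray between 0.022 and 0.0295 m and x of dome in the frame of tray between -0.0125 and 0.0125 m and y of dome in the frame of tray between -0.006 and 0.006 m and angle between dome's own z axis and vertical below 0.04 rad and angle between the x axis of dome and the x axis of tray, either way round below 0.09 rad), for 0.2 s.
2. both clamps are folded fully down on the seated dome (all of step 1 and value of joint each of clamp_left, clamp_right below 0.09 rad), for 0.2 s.
At the end, for the whole second after the job is handed in: Dome at rest flat on the tray's rim (within 4 mm of seated height, 12.5 mm of centre front to back, 6 mm sideways, level to 0.04 rad, square to 0.09 rad, either way round); both clamps within 0.09 rad of fully down; orchid pot upright, within 30 mm of where it began (all of step 2 and linear speed of dome below 0.02 m/s and angle between orchid_pot's own z axis and vertical below 0.2 rad and distance of orchid_pot from where it was at the start of the episode below 0.03 m); the robot touches nothing.
It fails at once if the orchid pot is tipped or pushed more than 30 mm (angle between orchid_pot's own z axis and vertical above 0.35 rad or distance of orchid_pot from where it was at the start of the episode above 0.03 m).
It fails at once if the dome is dropped or flung: out of the fingers and moving faster than 0.45 m/s (a fall of about 10 mm) (contact force between the fingers and dome below 0.05 N and linear speed of dome above 0.45 m/s).
It fails at once if a bystander is moved more than 40 mm (distance of any of fork, scoop, mister, spare_pot, jar, brush from where it was at the start of the episode above 0.04 m).
It also fails if it takes over 67 s, if anything falls off the work surface, if the arm or the gripper's body presses on something with over 40 N, if the wrist force passes 120 N, or if a joint passes its speed limit or range.

## Working session

There is one attempt and no reset: what is moved stays moved. The work goes in short steps, Python scripts to look and compute and a tool call to move; the robot and the scene stay as the last step left them, time stands still between calls to the robot, and variables do not carry over. Pictures are saved under pics/ and viewed, at most 10 in all, crops included, and the job is handed in when it is done.

Besides the shell and the picture viewer there is one more tool, called as a command line: name --argument value ..., lists and objects as JSON in quotes. play_rows: Moves the arm, as the interface text tells. Its arguments: {"type":"object","properties":{"plan":{"type":"array"},"newtons":{"type":"number"}},"required":["plan"]}

```bash
mkdir -p pics
cat > h.py <<'E'
import numpy as np, cv2
from scipy.spatial.transform import Rotation as Ro
from workcell import bot, grab_frame, regions_of
def cloud(f):
    K=f["camera_matrix"];d=f["depth"];v,u=np.mgrid[:480,:640]
    c=np.stack([(u-K[0,2])/K[0,0]*d,(v-K[1,2])/K[1,1]*d,d],-1)
    return (c-f["t"])@f["R"]
def proj(f,X):
    c=np.asarray(X)@f["R"].T+f["t"];p=c@f["camera_matrix"].T
    return p[...,:2]/p[...,2:]
E
python3 - <<'E'
from h import *
print(bot.observe())
for n in ["scene","top"]:
    f=grab_frame(n);P=cloud(f)
    cv2.imwrite(f"pics/{n}0.png",f["pixels"][...,::-1])
    print(n,"cam",(-f["R"].T@f["t"]).round(3))
    for t in ["tray","dome","dome_grip","orchid_pot","tier","clamp_left","clamp_right","fork","scoop","mister","spare_pot","jar","brush"]:
        for r in regions_of(t,n)[:3]:
            m=r["mask"]&(f["depth"]>0);q=P[m]
            if len(q): print(t,round(r["p"],2),np.round(r["box"]).astype(int).tolist(),m.sum(),np.median(q,0).round(3),np.percentile(q,2,0).round(3),np.percentile(q,98,0).round(3))
E
```

```text
{'clock': 0.0, 'qpos': array([-1.37021364,  0.52200955, -0.03633689,  1.59997489,  0.02120927,
        1.02110218, -0.1128176 ]), 'qd': array([ 7.60348181e-04,  1.07684928e-03,  1.31476647e-03,  3.68145745e-05,
        2.58892447e-04, -2.00981524e-04, -8.07357281e-04]), 'joint_efforts': array([-5.32435515e-04, -9.27083874e+01,  1.97979301e+00, -3.69957411e+01,
        1.78706681e-02,  7.65691133e-03,  3.89612950e-06]), 'position': array([0.16712684, 0.60192143, 0.24474026]), 'tool_rot': array([-3.14048702e+00,  8.17262540e-05,  2.87079492e+00]), 'force': array([ 0.0013178 , -0.4727738 ,  0.82449007]), 'moment': array([-0.02126447, -0.02649148, -0.01007644]), 'finger_force': 0.0, 'grip_width': 0.08530720841714685}
scene cam [0.765 0.721 1.22 ]
tray 0.79 [230, 187, 324, 304] 4758 [ 0.62  -0.018  0.011] [ 0.546 -0.168  0.002] [0.701 0.208 0.308]
tray 0.23 [265, 187, 282, 206] 208 [ 0.567 -0.167  0.054] [ 0.549 -0.237 -0.003] [ 0.582 -0.159  0.079]
dome 0.63 [350, 313, 460, 424] 6858 [0.433 0.359 0.017] [0.348 0.23  0.   ] [0.499 0.443 0.107]
dome_grip 0.65 [351, 314, 457, 426] 6949 [0.4
[... 3095 characters left out ...]
op 0.9 [367, 275, 387, 327] 468 [ 0.411 -0.165  0.012] [ 0.331 -0.182  0.002] [ 0.443 -0.138  0.03 ]
mister 0.87 [485, 246, 532, 291] 1409 [ 0.477 -0.436  0.104] [ 0.434 -0.457  0.015] [ 0.513 -0.414  0.166]
spare_pot 0.56 [408, 169, 443, 205] 607 [ 0.669 -0.272  0.025] [ 0.622 -0.302 -0.001] [ 0.692 -0.187  0.307]
spare_pot 0.26 [78, 158, 148, 226] 1229 [0.615 0.463 0.017] [0.556 0.386 0.   ] [0.7   0.518 0.023]
jar 0.8 [212, 155, 241, 185] 471 [0.673 0.188 0.073] [0.655 0.166 0.018] [0.702 0.213 0.078]
brush 0.79 [80, 160, 147, 225] 1074 [0.615 0.463 0.017] [0.558 0.387 0.011] [0.697 0.517 0.023]
brush 0.69 [271, 226, 278, 242] 73 [0.541 0.079 0.073] [0.528 0.074 0.036] [0.555 0.084 0.081]
```

View pics/top0.png

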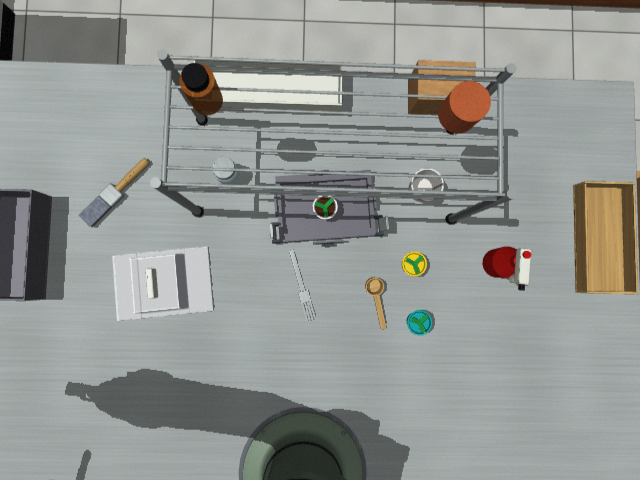

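View pics/scene0.png

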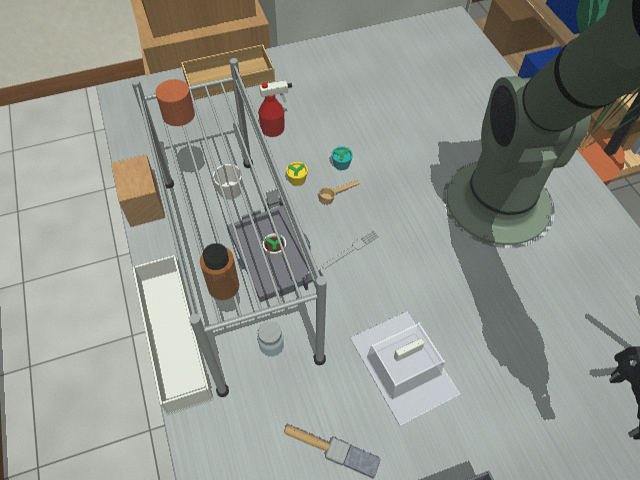

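The top view shows the loose dome at (163,283) with its fin at (152,283). The tray is at (328,208) with the white pot in it at (325,207). The turquoise (420,322) and yellow (415,264) pots are look-alikes to leave alone. Nothing else looks like the dome: the dark box at (20,245) and wooden box at (605,238) are open trays. Next I'll get precise poses.

Run:
```python
from h import *
f=grab_frame("top");P=cloud(f)
cr=f["pixels"][145:335,90:410,::-1]; cv2.imwrite("pics/crop1.png",cv2.resize(cr,None,fx=2.5,fy=2.5,interpolation=cv2.INTER_CUBIC))
def rect(q,n):
    (c,s,a)=cv2.minAreaRect(q[:,:2].astype(np.float32)*1000); print(n,len(q),np.round(c,1),np.round(s,1),round(a,2),"z",np.median(q[:,2]).round(4))
X,Y,Z=P[...,0],P[...,1],P[...,2]
ok=f["depth"]>0
D=ok&(X>.3)&(X<.52)&(Y>.2)&(Y<.46)
rect(P[D&(Z>.095)],"fin"); rect(P[D&(Z>.060)&(Z<.08)],"hoodtop"); 
rect(P[D&(Z>.003)&(Z<.0085)],"rim")
T=ok&(X>.48)&(X<.72)&(Y>-.19)&(Y<.12)
rect(P[T&(Z>.022)&(Z<.030)],"trayrim")
rect(P[T&(Z>.045)&(Z<.1)&(Y>.05)],"clL");rect(P[T&(Z>.045)&(Z<.1)&(Y<-.14)],"clR")
rect(P[T&(Z>.04)&(Z<.07)&(abs(Y+.035)<.05)],"pot")
rect(P[T&(Z>.031)&(Z<.037)&(abs(Y+.045)<.07)],"tabs")
q=P[T&(Z>.0305)&(Z<.037)]; print(np.round(q,3)[::max(1,len(q)//40)].tolist())
# mask outlines in pixel -> plane
for t,z in (("dome",.003),("tray",.026)):
    m=regions_of(t,"top")[0]["mask"].astype(np.uint8)
    c=max(cv2.findContours(m,0,1)[0],key=cv2.contourArea)[:,0].astype(float)
    K=f["camera_matrix"];r=np.c_[(c-[K[0,2],K[1,2]])/[K[0,0],K[1,1]],np.ones(len(c))]@f["R"]
    o=-f["R"].T@f["t"];w=o+r*((z-o[2])/r[:,2])[:,None]; rect(w,t+" outline")
```

```text
fin 234 [421.7 333.7] [63.8 15.4] 6.16 z 0.1065
hoodtop 2292 [421.4 333.1] [120.9 101.8] 6.86 z 0.0713
rim 2504 [409.7 329.9] [259.6 219.3] 89.9 z 0.0049
trayrim 1604 [605.2 -43.3] [166.  243.3] 6.25 z 0.0254
clL 68 [542.2  80.3] [29.7  9.2] 6.87 z 0.0743
clR 109 [ 566.3 -170.9] [30.3 13.7] 1.56 z 0.0666
pot 452 [601.1 -37.4] [53.2 55.3] 4.64 z 0.0474
tabs 72 [605.5 -49.3] [164.8  90. ] 5.37 z 0.0333
[[0.689, -0.055, 0.034], [0.68, 0.0, 0.033], [0.68, -0.011, 0.036], [0.681, -0.027, 0.031], [0.67, 0.035, 0.031], [0.654, -0.151, 0.034], [0.627, 0.078, 0.034], [0.628, -0.151, 0.035], [0.626, -0.152, 0.031], [0.616, 0.075, 0.031], [0.619, -0.152, 0.033], [0.616, -0.152, 0.033], [0.606, 0.077, 0.035], [0.603, 0.077, 0.037], [0.607, -0.152, 0.033], [0.605, -0.152, 0.031], [0.595, 0.077, 0.031], [0.589, 0.074, 0.035], [0.588, -0.163, 0.036], [0.586, -0.154, 0.037], [0.584, -0.152, 0.031], [0.582, -0.159, 0.031], [0.574, -0.161, 0.035], [0.564, 0.085, 0.036], [0.565, -0.163, 0.036], [0.555, -0.099, 0.032], [0.549, -0.173, 0.036], [0.547, -0.173, 0.035], [0.544, -0.162, 0.034], [0.542, -0.162, 0.031], [0.531, 0.02, 0.031], [0.525, 0.075, 0.037], [0.528, -0.056, 0.032], [0.528, -0.069, 0.035], [0.522, 0.082, 0.036], [0.525, -0.031, 0.033], [0.526, -0.044, 0.032], [0.526, -0.067, 0.034], [0.52, 0.082, 0.034], [0.521, 0.068, 0.031], [0.523, -0.019, 0.032], [0.523, -0.033, 0.032], [0.523, -0.051, 0.033], [0.52, -0.019, 0.035]]
dome outline 316 [421.4 333.5] [152.5 223.3] 7.63 z 0.003
tray outline 358 [573.  -49.3] [273.9 117.8] 89.47 z 0.026
```

View pics/crop1.png

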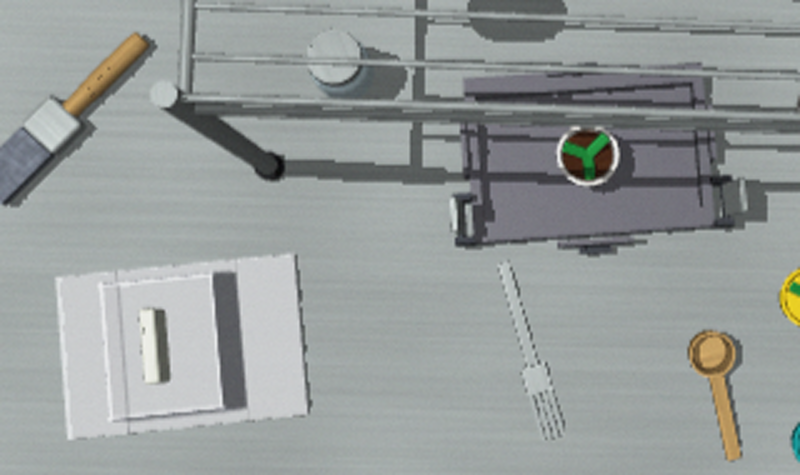

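The crop confirms it: dome fin at (154,345), long side along world x. The tray holds the white pot at (588,155), and both clamps are upright or leaning out at (460,218) and (735,198). Next I'll fit the tray pose against its known rim geometry.

Run:
```python
from h import *
from scipy.optimize import minimize
pts={}
for n in ("top","scene"):
    f=grab_frame(n);P=cloud(f).reshape(-1,3);P=P[f["depth"].ravel()>0]
    m=(P[:,0]>.49)&(P[:,0]<.72)&(P[:,1]>-.2)&(P[:,1]<.12);pts[n]=P[m]
def cost(p,q):
    a=p[2];d=(q-p[:2]*1e-3);x=d[:,0]*np.cos(a)+d[:,1]*np.sin(a);y=-d[:,0]*np.sin(a)+d[:,1]*np.cos(a)
    x,y=abs(x)*1e3,abs(y)*1e3
    out=np.maximum(np.maximum(x-77,y-112),0)
    inn=np.maximum(np.minimum(59-x,102-y),0)
    return np.minimum(out+inn,6).sum()
for n in ("top","scene"):
    q=pts[n];q=q[(q[:,2]>.0235)&(q[:,2]<.029)][:,:2]
    best=min((minimize(cost,[x,y,a],args=(q,),method="Nelder-Mead",options=dict(initial_simplex=[[x,y,a],[x+5,y,a],[x,y+5,a],[x,y,a+.03]])) for x in(600,606,612) for y in(-46,-40) for a in(.08,.11)),key=lambda r:r.fun)
    p=best.x;print(n,len(q),p[:2].round(1),np.degrees(p[2]).round(2),round(best.fun,1))
    q=pts[n];a=p[2];d=q[:,:2]-p[:2]*1e-3
    L=np.c_[d[:,0]*np.cos(a)+d[:,1]*np.sin(a),-d[:,0]*np.sin(a)+d[:,1]*np.cos(a),q[:,2]]*1e3
    for nm,m in (("tabL",(abs(L[:,0]-10)<22)&(L[:,1]>100)&(L[:,2]>30)&(L[:,2]<40)),("tabR",(abs(L[:,0]-10)<22)&(L[:,1]<-100)&(L[:,2]>30)&(L[:,2]<40)),
      ("tabF",(abs(L[:,1])<33)&(L[:,0]<-60)&(L[:,2]>31)&(L[:,2]<40)),("tabB",(abs(L[:,1])<33)&(L[:,0]>60)&(L[:,2]>31)&(L[:,2]<40)),
      ("clL",(abs(L[:,0]+55)<15)&(L[:,1]>100)&(L[:,2]>45)),("clR",(abs(L[:,0]+55)<15)&(L[:,1]<-100)&(L[:,2]>45)),("top",(abs(L[:,1])<60)&(abs(L[:,0])<60)&(L[:,2]>38)&(L[:,2]<70))):
        if m.sum(): print(nm,m.sum(),np.percentile(L[m],[5,50,95],axis=0).round(1).tolist())
```

```text
top 1301 [608.7 -38.7] 5.36 89.3
tabL 41 [[-8.6, 112.6, 30.9], [12.2, 114.7, 33.7], [29.2, 117.1, 35.9]]
tabR 17 [[-10.9, -116.7, 31.0], [-0.4, -114.5, 33.2], [13.4, -112.8, 37.0]]
tabF 59 [[-86.3, -29.7, 31.5], [-84.2, -0.1, 33.2], [-81.8, 29.7, 35.2]]
tabB 13 [[68.8, -29.4, 31.5], [74.1, 11.4, 33.6], [78.6, 28.2, 37.2]]
clL 67 [[-69.3, 120.5, 49.6], [-55.7, 123.9, 75.2], [-42.1, 128.5, 79.3]]
clR 112 [[-68.6, -133.5, 47.5], [-54.7, -126.8, 67.4], [-41.6, -121.7, 78.3]]
top 468 [[-28.6, -20.7, 40.6], [-5.1, 2.7, 46.8], [16.7, 25.4, 55.8]]
scene 724 [610.9 -36.3] 5.4 267.1
tabL 46 [[-4.5, 110.6, 30.2], [12.0, 115.6, 34.1], [29.6, 118.1, 37.5]]
tabR 45 [[-8.6, -118.8, 31.0], [7.5, -113.5, 33.1], [29.2, -107.7, 37.7]]
tabF 21 [[-87.5, -12.2, 31.7], [-85.6, 18.4, 34.9], [-83.4, 30.8, 36.5]]
tabB 19 [[74.1, -30.5, 32.1], [76.5, -18.5, 34.3], [77.5, 7.9, 38.1]]
clL 32 [[-68.8, 123.5, 47.5], [-44.9, 126.2, 63.5], [-40.7, 128.9, 80.2]]
clR 134 [[-68.2, -132.9, 47.7], [-55.1, -127.3, 62.9], [-41.7, -121.1, 78.1]]
top 350 [[-29.3, -23.4, 40.8], [-3.1, 3.6, 47.1], [16.8, 27.5, 56.3]]
```

Fitted poses:

| Item | Position (mm) | Yaw | Notes |
|---|---|---|---|
| Tray | (608.7, -38.7) | 5.4° | Tab slide is about 4 mm forward |
| Dome | (421.4, 333.4) | 6.9° | |

First I'll turn and lean the tool.

```bash
cat >> h.py <<'E'
TX,TY,TW=.6087,-.0387,.0936
def Rt(yaw,lean):
    s,c=np.sin(lean),np.cos(lean)
    return Ro.from_euler("z",yaw).as_matrix()@np.array([[-c,0,s],[0,1,0],[-s,0,-c]])
def plan(grip,yaw,lean,ahead=.005,back=0.):
    "units of turn and shift (shift in axes AFTER the turn) to put grip point at grip, back m behind along tool z"
    o=bot.observe();R0=Ro.from_euler("xyz",o["tool_rot"]).as_matrix();R1=Rt(yaw,lean)
    rv=Ro.from_matrix(R0.T@R1).as_rotvec()/.15
    tgt=np.asarray(grip)+R1[:,2]*(ahead-back)
    d=tgt-o["position"]
    print("turn",rv.round(2),"shift",(R1.T@d/.025).round(2),"world d",d.round(4),"F",o["force"].round(1),"clk",o["clock"],"q",o["qpos"].round(2))
def tray(x,y,z):
    c,s=np.cos(TW),np.sin(TW);return [TX+c*x-s*y,TY+s*x+c*y,z]
E
python3 - <<'E'
from h import *
f=grab_frame("top");P=cloud(f)
for y in(-.2,-.04,.1):
    m=(f["depth"]>0)&(abs(P[...,2]-.305)<.02)&(abs(P[...,1]-y)<.05);print(y,np.percentile(P[m][:,0],[1,5]).round(3))
plan([.4214,.3334,.1],.119,.7,back=.08)
E
```

```text
-0.2 [0.584 0.585]
-0.04 [0.585 0.586]
0.1 [0.585 0.587]
turn [-0.91 -4.61 -2.49] shift [ -3.   -11.88   7.13] world d [ 0.2062 -0.2746 -0.088 ] F [-0.3 -0.1  0.2] clk 1.7 q [-1.37  0.52 -0.04  1.6   0.02  1.02 -0.11]
```

play_rows --plan '[[[0,0,0],[-0.15,-0.77,-0.41],-1],[[0,0,0],[-0.15,-0.77,-0.41],-1],[[0,0,0],[-0.15,-0.77,-0.41],-1],[[0,0,0],[-0.15,-0.77,-0.41],-1],[[0,0,0],[-0.15,-0.77,-0.41],-1],[[0,0,0],[-0.15,-0.77,-0.41],-1],[[-0.23,-0.91,0.5],[0,0,0],-1],[[-0.23,-0.91,0.5],[0,0,0],-1],[[-0.23,-0.91,0.5],[0,0,0],-1],[[-0.23,-0.91,0.5],[0,0,0],-1],[[-0.23,-0.91,0.5],[0,0,0],-1],[[-0.23,-0.91,0.5],[0,0,0],-1],[[-0.23,-0.91,0.5],[0,0,0],-1],[[-0.23,-0.91,0.5],[0,0,0],-1],[[-0.23,-0.91,0.5],[0,0,0],-1],[[-0.23,-0.91,0.5],[0,0,0],-1],[[-0.23,-0.91,0.5],[0,0,0],-1],[[-0.23,-0.91,0.5],[0,0,0],-1],[[0,0,0],[0,0,0],-1],[[0,0,0],[0,0,0],-1]]' --newtons 40

```text
clock: 4.2
position: [0.3467, 0.3488, 0.1755]
tool_rot: [3.141, 0.702, -3.028]
force: [-0.0, 1.4, 0.8]
grip_width: 0.0855
finger_force: 0.0
```

Run:
```python
from h import *
plan([.4214,.3334,.1],.119,.7)
```

```text
turn [-0.02  0.01 -0.03] shift [-0.27 -0.97  4.37] world d [ 0.0779 -0.015  -0.0793] F [-0.   1.4  0.8] clk 4.2 q [-1.67  0.44  0.44  2.41  1.5   0.45 -1.03]
```

play_rows --plan '[[[-0.13,-0.48,0],[0,0,0],-1],[[-0.14,-0.49,0],[0,0,0],-1],[[0,0,0.73],[0,0,0],-1],[[0,0,0.73],[0,0,0],-1],[[0,0,0.73],[0,0,0],-1],[[0,0,0.73],[0,0,0],-1],[[0,0,0.73],[0,0,0],-1],[[0,0,0.72],[0,0,0],-1],[[0,0,0],[0,0,0],-1],[[0,0,0],[0,0,0],-1]]'

```text
clock: 5.45
position: [0.4226, 0.3369, 0.0932]
tool_rot: [-3.138, 0.698, -3.025]
force: [0.3, -0.0, 0.1]
grip_width: 0.0857
finger_force: 0.0
```

Run:
```python
from h import *
plan([.4214,.3334,.1],.119,.7)
f=grab_frame("scene");cv2.imwrite("pics/g.png",cv2.resize(f["pixels"][250:450,300:520,::-1],None,fx=2.5,fy=2.5))
```

```text
turn [-0.04 -0.02 -0.01] shift [-0.13 -0.13 -0.05] world d [ 0.002  -0.0031  0.0029] F [ 0.3 -0.   0.1] clk 5.45 q [-1.23  0.64  0.16  2.35  2.02  0.54 -1.42]
```

View pics/g.png

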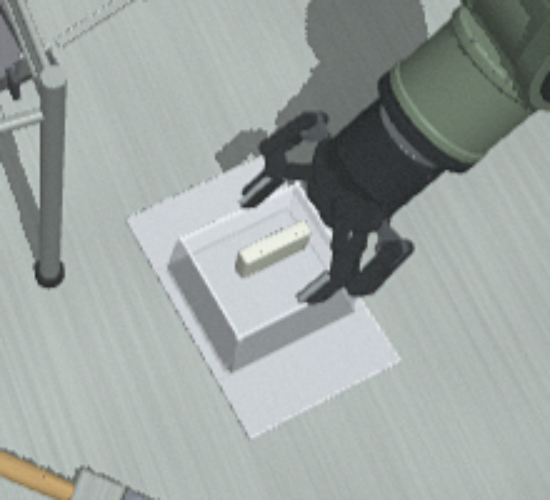

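The open fingers straddle the fin at (275,245) in the crop, with a pad on each side at (262,190) and (315,290). I'll make a small correction and close.

play_rows --plan '[[[-0.13,-0.13,-0.05],[0,0,0],-1],[[0,0,0],[0,0,0],-0.3],[[0,0,0],[0,0,0],0.2],[[0,0,0],[0,0,0],0.5],[[0,0,0],[0,0,0],1],[[0,0,0],[0,0,0],1],[[0,0,0],[0,0,0],1],[[0,0,0],[0,0,0],1]]' --newtons 60

```text
clock: 6.5
position: [0.425, 0.3335, 0.0959]
tool_rot: [-3.138, 0.698, -3.026]
force: [-1.4, 0.4, 3.4]
grip_width: 0.0131
finger_force: 58.9
```

Run:
```python
from h import *
plan([.4214,.3334,.22],.119,.7)
```

```text
turn [-0.04 -0.02 -0.01] shift [-3.09  0.01 -3.69] world d [-0.0004  0.0003  0.1202] F [-1.4  0.4  3.4] clk 6.5 q [-1.23  0.64  0.16  2.36  2.03  0.54 -1.42]
```

play_rows --plan '[[[-0.2,0,-0.25],[0,0,0],1],[[-0.5,0,-0.6],[0,0,0],1],[[-0.5,0,-0.6],[0,0,0],1],[[-0.5,0,-0.6],[0,0,0],1],[[-0.5,0,-0.6],[0,0,0],1],[[-0.4,0,-0.5],[0,0,0],1],[[0,0,0],[0,0,0],1],[[0,0,0],[0,0,0],1]]'

```text
clock: 7.5
position: [0.4239, 0.3336, 0.1976]
tool_rot: [-3.138, 0.697, -3.025]
force: [-0.2, -0.5, -1.7]
grip_width: 0.013
finger_force: 58.5
```

Run:
```python
from h import *
plan(tray(-.18,0,.2),TW,.7)
f=grab_frame("top");P=cloud(f)
m=(f["depth"]>0)&(P[...,0]>.3)&(P[...,0]<.55)&(P[...,1]>.2)&(P[...,1]<.46)&(P[...,2]>.08)
r=[r for r in regions_of("dome","top")][0];m&=r["mask"]
q=P[m];rim=q[q[:,2]<.13]
print(len(q),len(rim),np.percentile(q,[2,98],axis=0).round(3))
A=np.c_[rim[:,:2],np.ones(len(rim))]
k=np.ones(len(rim),bool)
for _ in range(5):
    c=np.linalg.lstsq(A[k],rim[k,2],rcond=None)[0];e=rim[:,2]-A@c;k=abs(e)<max(.003,1.5*np.median(abs(e)))
print("plane",c.round(4),k.sum(),e[k].std()); print(cv2.minAreaRect((rim[k][:,:2]*1000).astype(np.float32)))
```

```text
turn [ 0.07 -0.02  0.12] shift [  0.88 -15.52  -0.67] world d [ 0.0088 -0.3888 -0.0014] F [-0.2 -0.5 -1.7] clk 7.5 q [-1.44  0.41  0.43  2.33  1.53  0.4  -0.83]
5543 3267 [[0.356 0.225 0.102]
 [0.497 0.44  0.209]]
plane [-0.001  -0.001   0.1069] 2635 0.0014858404591074953
((420.6319580078125, 333.13934326171875), (149.96426391601562, 221.0712127685547), 6.598940372467041)
```

The dome is held level and square, with the grip 100 mm above its underside. Next I'll carry it to the front of the tray.

play_rows --plan '[[[0.05,-0.4,-0.04],[0.03,-0.02,0.06],1],[[0.05,-0.9,-0.04],[0.03,0,0.06],1],[[0.05,-0.9,-0.04],[0,0,0],1],[[0.05,-0.9,-0.04],[0,0,0],1],[[0.05,-0.9,-0.04],[0,0,0],1],[[0.05,-0.9,-0.04],[0,0,0],1],[[0.05,-0.9,-0.04],[0,0,0],1],[[0.05,-0.9,-0.04],[0,0,0],1],[[0.05,-0.9,-0.04],[0,0,0],1],[[0.05,-0.9,-0.04],[0,0,0],1],[[0.05,-0.9,-0.04],[0,0,0],1],[[0.05,-0.9,-0.04],[0,0,0],1],[[0.05,-0.9,-0.04],[0,0,0],1],[[0.05,-0.9,-0.04],[0,0,0],1],[[0.05,-0.9,-0.04],[0,0,0],1],[[0.05,-0.9,-0.04],[0,0,0],1],[[0.05,-0.9,-0.04],[0,0,0],1],[[0.05,-0.7,-0.04],[0,0,0],1],[[0,0,0],[0,0,0],1]]'

```text
clock: 9.98
position: [0.4659, 0.1034, 0.164]
tool_rot: [-2.945, 0.569, -2.898]
force: [-4.8, -3.2, -0.9]
grip_width: 0.0132
finger_force: 61.2
```

Run:
```python
from h import *
plan(tray(-.15,0,.19),TW,.7)
plan(tray(-.004,0,.175),TW,.7)
```

```text
turn [-0.71 -0.79  0.89] shift [-0.02 -6.19 -1.14] world d [-0.0034 -0.1559  0.0222] F [-4.8 -3.2 -0.9] clk 9.975 q [ 0.51  0.81 -1.49  2.43  1.67  1.23 -0.26]
turn [-0.71 -0.79  0.89] shift [-4.1  -6.19  3.08] world d [ 0.142  -0.1422  0.0072] F [-4.8 -3.2 -0.9] clk 9.975 q [ 0.51  0.81 -1.49  2.43  1.67  1.23 -0.26]
```

The arm ran into joint limits (q3 and q4), so the tool sagged and tilted. I'll look before going on.

Run:
```python
from h import *
f=grab_frame("scene");cv2.imwrite("pics/s2.png",f["pixels"][...,::-1])
o=bot.observe();print(o["force"],o["moment"],o["position"],o["qpos"],o["joint_efforts"].round(1))
```

```text
[-4.6108873  -2.94247527 -1.16393282] [-0.71770886  1.86185843 -0.6965521 ] [0.46584542 0.10389194 0.163887  ] [ 0.51053465  0.81003354 -1.49380665  2.43256342  1.6730559   1.22603647
 -0.26137537] [  0.5 -66.8 -22.8 -21.4   4.5   1.    0.3]
```

View pics/s2.png

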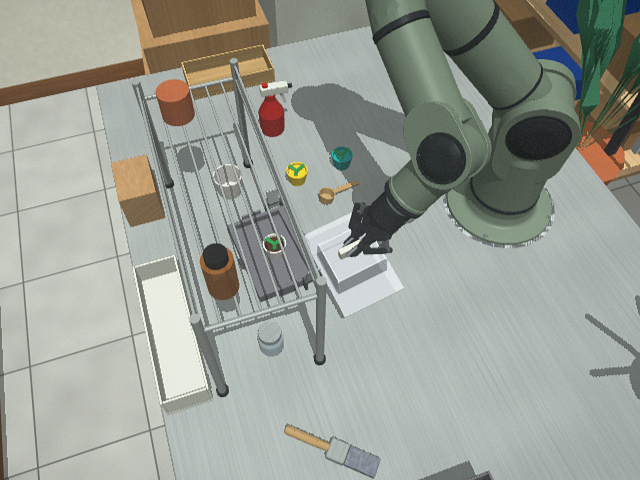

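The dome at (350,262) is held but tilted, and its rim is close to the tray front. I'll fit a kinematic model from the logged poses to choose a feasible path.

```bash
cat > kin.py <<'E'
from h import *
from scipy.optimize import least_squares
import itertools
D=[([-1.3702,.5220,-.0363,1.6,.0212,1.0211,-.1128],[.16713,.60192,.24474],[-3.1405,0,2.8708]),
([-1.67,.44,.44,2.41,1.5,.45,-1.03],[.3467,.3488,.1755],[3.141,.702,-3.028]),
([-1.23,.64,.16,2.35,2.02,.54,-1.42],[.4226,.3369,.0932],[-3.138,.698,-3.025]),
([-1.44,.41,.43,2.33,1.53,.40,-.83],[.4239,.3336,.1976],[-3.138,.697,-3.025]),
([.51053,.81,-1.4938,2.43256,1.67306,1.22604,-.26138],[.46585,.10389,.16389],[-2.945,.569,-2.898])]
def fk(q,p,sg):
    h,L1,L2,L3,a1,a2,b0,b7=p
    R=Ro.from_euler("z",b0+sg[0]*q[0]); x=np.array([0,0,h])
    R=R*Ro.from_euler("y",q[1]); x=x+R.apply([a1,0,L1]); 
    R=R*Ro.from_euler("z",sg[1]*q[2])*Ro.from_euler("y",q[3]); x=x+R.apply([a2,0,L2])
    R=R*Ro.from_euler("z",sg[2]*q[4])*Ro.from_euler("y",q[5]); x=x+R.apply([0,0,L3])
    R=R*Ro.from_euler("z",b7+sg[3]*q[6]); return x,R
def res(p,sg):
    r=[]
    for q,x,e in D:
        X,R=fk(q,p,sg); r+=list((X-x)*3)+list((R.inv()*Ro.from_euler("xyz",e)).as_rotvec())
    return r
def fit():
    best=None
    for sg in itertools.product([-1,1],repeat=4):
        for b7 in (0,1.57,3.14,-1.57):
            s=least_squares(res,[.3,.4,.4,.25,0,0,0,b7],args=(sg,))
            if best is None or s.cost<best[0].cost: best=(s,sg)
    return best
if __name__=="__main__":
    s,sg=fit(); print(s.cost,sg,s.x.round(3),np.round(s.fun,3)[:12]); np.save("kin.npy",np.r_[s.x,sg])
E
python3 kin.py
```

```text
0.009943454361381224 (-1, -1, -1, -1) [ 0.438  0.456  0.412  0.359  0.052  0.    -0.069  1.514] [-0.047  0.006 -0.036 -0.     0.    -0.013 -0.032  0.004 -0.02  -0.042
 -0.01   0.006]
```

```bash
sed -i 's/h,L1,L2,L3,a1,a2,b0,b7=p/h,L1,L2,L3,a1,a2,b0,b7,y1,y2,a3,y3=p/; s/\[a1,0,L1\]/[a1,y1,L1]/; s/\[a2,0,L2\]/[a2,y2,L2]/; s/\[0,0,L3\]/[a3,y3,L3]/; s/,0,0,0,b7\]/,0,0,0,b7,0,0,0,0]/' kin.py; python3 kin.py
cat > ik.py <<'E'
from kin import *
k=np.load("kin.npy");p,sg=k[:12],k[12:]
lo=np.array([-2.91,-.3,-1.5,.17,-1.26,.16,-2.52])+.03;hi=np.array([2.91,2.13,1.42,2.43,4.41,1.93,2.52])-.03
def ik(grip,yaw,lean,seed,w=1e-3):
    R=Ro.from_matrix(Rt(yaw,lean));x=np.array(grip)+R.apply([0,0,.005])
    f=lambda q:np.r_[(fk(q,p,sg)[0]-x)*3,(fk(q,p,sg)[1].inv()*R).as_rotvec(),w*(q-seed)]
    s=least_squares(f,np.clip(seed,lo,hi),bounds=(lo,hi));return s.x,np.linalg.norm(s.fun[:6])
if __name__=="__main__":
    rng=np.random.default_rng(0)
    for nm,g in (("seat",tray(-.004,0,.126)),("over",tray(-.004,0,.18)),("front",tray(-.12,0,.19)),("frontfar",tray(-.18,0,.2)),("left",[.47,.1,.2])):
      for lean in (.7,.5,.2):
        S=[]
        for _ in range(25):
            q,e=ik(g,TW,lean,rng.uniform(lo,hi))
            if e<.004:S.append(q)
        S=np.array(S);print(nm,lean,len(S)); 
        if len(S): print(S[np.argsort(S[:,2])][::max(1,len(S)//4)].round(2).tolist())
E
python3 ik.py
```

```text
0.0003373617547165446 (-1, -1, -1, -1) [ 0.327  0.532  0.405  0.335 -0.007  0.     0.005  1.576 -0.028 -0.036
 -0.018  0.   ] [ 0.002 -0.    -0.002 -0.     0.     0.    -0.011  0.005 -0.005  0.006
 -0.009  0.002]
seat 0.7 14
[[0.99, 1.18, -1.47, 2.24, 2.05, 1.04, 0.15], [0.98, 1.14, -1.43, 2.24, 2.06, 0.99, 0.11], [0.78, 0.82, -1.02, 2.23, 2.23, 0.62, -0.27], [0.45, 0.64, -0.56, 2.24, 2.63, 0.42, -0.83], [-0.24, 0.61, 0.29, 2.28, 3.54, 0.47, -1.97]]
seat 0.5 14
[[0.94, 1.12, -1.47, 2.11, 1.7, 1.03, 0.37], [0.92, 1.05, -1.39, 2.11, 1.69, 0.94, 0.35], [0.85, 0.89, -1.2, 2.11, 1.66, 0.73, 0.3], [0.39, 0.6, -0.49, 2.12, 1.71, 0.2, 0.06], [0.37, 0.59, -0.46, 2.12, 1.72, 0.19, 0.04]]
seat 0.2 13
[[0.83, 1.08, -1.42, 1.87, 1.29, 1.18, 0.67], [0.56, 0.72, -0.83, 1.89, 0.87, 0.68, 0.91], [0.47, 0.67, -0.67, 1.9, 0.73, 0.6, 1.01], [0.33, 0.62, -0.48, 1.91, 0.55, 0.52, 1.16], [-0.56, 0.72, 0.75, 1.97, -0.97, 0.6, 2.49]]
over 0.7 17
[[1.01, 1.0, -1.47, 2.22, 1.91, 0.9, 0.16], [0.95, 0.85, -1.3, 2.21, 1.95, 0.72, 0.05], [0.6, 0.56, -0.73, 2.21, 2.29, 0.34, -0.48], [0.4, 0.49, -0.48, 2.21, 2.6, 0.
[... 1071 characters left out ...]
tfar 0.5 0
frontfar 0.2 17
[[1.14, 0.63, -1.47, 2.23, 0.94, 0.86, 0.77], [1.14, 0.63, -1.47, 2.23, 0.94, 0.86, 0.77], [1.03, 0.47, -1.24, 2.23, 0.77, 0.68, 0.94], [0.6, 0.28, -0.67, 2.26, 0.35, 0.49, 1.33], [-0.22, 0.22, 0.25, 2.31, -0.18, 0.42, 1.83]]
left 0.7 0
left 0.5 17
[[0.71, 0.65, -1.47, 2.35, 1.49, 0.86, -0.08], [0.47, 0.39, -1.03, 2.35, 1.45, 0.51, -0.09], [0.11, 0.28, -0.59, 2.37, 1.42, 0.32, -0.1], [-0.28, 0.25, -0.15, 2.39, 1.41, 0.19, -0.11], [-0.28, 0.25, -0.15, 2.39, 1.41, 0.19, -0.11]]
left 0.2 16
[[0.69, 0.74, -1.47, 2.12, 1.05, 1.03, 0.35], [0.69, 0.74, -1.47, 2.12, 1.05, 1.03, 0.35], [0.2, 0.35, -0.68, 2.15, 0.53, 0.58, 0.81], [-0.34, 0.29, -0.03, 2.19, 0.14, 0.48, 1.17]]
```

The model fits well. A 0.7 rad lean is feasible over the seat but not in front of it, so I'll pass the front with a smaller lean and lean back while moving in.

Run:
```python
from ik import *
q=bot.observe()["qpos"]
for g,l in (([.45,.11,.22],.3),(tray(-.15,0,.23),.3),(tray(-.08,0,.21),.45),(tray(-.004,0,.19),.7),(tray(-.004,0,.126),.7)):
    q,e=ik(g,TW,l,q,1e-2);q,e=ik(g,TW,l,q,1e-3);print(np.round(g,3),l,q.round(2),round(e,4))
plan([.45,.11,.22],TW,.3)
plan([.45,.11,.22],TW,.45)
```

```text
[0.45 0.11 0.22] 0.3 [ 0.71  0.59 -1.47  2.21  1.06  0.88  0.28] 0.0
[ 0.459 -0.053  0.23 ] 0.3 [ 1.17  0.56 -1.47  2.21  0.93  0.76  0.81] 0.0
[ 0.529 -0.046  0.21 ] 0.45 [ 1.03  0.64 -1.33  2.19  1.26  0.65  0.55] 0.0
[ 0.605 -0.039  0.19 ] 0.7 [ 0.99  0.89 -1.38  2.21  1.89  0.78  0.12] 0.0
[ 0.605 -0.039  0.126] 0.7 [ 0.94  1.04 -1.32  2.24  2.09  0.87  0.02] 0.0
turn [-0.87  1.87  0.73] shift [-0.08  0.3  -2.12] world d [-0.0144  0.0062  0.0513] F [-4.6 -2.9 -1.2] clk 10.025 q [ 0.51  0.81 -1.49  2.43  1.67  1.23 -0.26]
turn [-0.81  0.88  0.79] shift [-0.43  0.3  -2.09] world d [-0.0137  0.0063  0.0516] F [-4.6 -2.9 -1.2] clk 10.025 q [ 0.51  0.81 -1.49  2.43  1.67  1.23 -0.26]
```

play_rows --plan '[[[0,0.1,-0.5],[0,0,0],1],[[0,0.1,-0.6],[-0.17,0.37,0.15],1],[[0,0,-0.6],[-0.17,0.37,0.15],1],[[0,0,-0.4],[-0.17,0.37,0.15],1],[[0,0,0],[-0.17,0.37,0.15],1],[[0,0,0],[-0.17,0.37,0.15],1],[[0,0,0],[0,0,0],1],[[0,0,0],[0,0,0],1]]'

```text
clock: 11.02
position: [0.4388, 0.1136, 0.2083]
tool_rot: [-3.139, 0.305, -3.047]
force: [-0.1, -0.5, -1.6]
grip_width: 0.0129
finger_force: 60.7
```

Run:
```python
from h import *
plan(tray(-.15,0,.23),TW,.3)
```

```text
turn [-0.02  0.03  0.  ] shift [-0.45 -6.7  -0.57] world d [ 0.0221 -0.1662  0.0169] F [-0.1 -0.5 -1.6] clk 11.025 q [ 0.69  0.57 -1.48  2.25  1.07  0.87  0.21]
```

Contact is gone and the pose is as planned. Next I'll go across to in front of the tray.

play_rows --plan '[[[-0.1,0,-0.57],[0,0,0],1],[[-0.04,-0.7,0],[0,0,0],1],[[-0.04,-0.75,0],[0,0,0],1],[[-0.04,-0.75,0],[0,0,0],1],[[-0.04,-0.75,0],[0,0,0],1],[[-0.04,-0.75,0],[0,0,0],1],[[-0.04,-0.75,0],[0,0,0],1],[[-0.04,-0.75,0],[0,0,0],1],[[-0.04,-0.75,0],[0,0,0],1],[[-0.04,-0.75,0],[0,0,0],1],[[0,0,0],[0,0,0],1],[[0,0,0],[0,0,0],1]]'

```text
clock: 12.52
position: [0.461, -0.0517, 0.226]
tool_rot: [-3.139, 0.304, -3.047]
force: [0.0, 0.5, -1.6]
grip_width: 0.0128
finger_force: 60.7
```

Run:
```python
from h import *
plan(tray(-.15,0,.23),TW,.3)
plan(tray(-.08,0,.21),TW,.45)
```

```text
turn [-0.02  0.03  0.01] shift [ 0.02 -0.04  0.03] world d [-0.0002 -0.0009 -0.0008] F [ 0.   0.5 -1.6] clk 12.525 q [ 1.16  0.54 -1.48  2.21  0.91  0.76  0.79]
turn [-0.02 -0.97  0.01] shift [-2.18 -0.04  1.96] world d [ 0.0702  0.0057 -0.0205] F [ 0.   0.5 -1.6] clk 12.525 q [ 1.16  0.54 -1.48  2.21  0.91  0.76  0.79]
```

play_rows --plan '[[[-0.54,-0.01,0.45],[0,-0.24,0],1],[[-0.54,-0.01,0.47],[0,-0.24,0],1],[[-0.54,-0.01,0.49],[0,-0.24,0],1],[[-0.54,-0.01,0.5],[0,-0.24,0],1],[[0,0,0],[0,0,0],1],[[0,0,0],[0,0,0],1]]'

```text
clock: 13.28
position: [0.5279, -0.0466, 0.2005]
tool_rot: [-3.139, 0.447, -3.046]
force: [-0.4, 0.6, -1.9]
grip_width: 0.0131
finger_force: 60.6
```

Run:
```python
from h import *
plan(tray(-.08,0,.21),TW,.45)
plan(tray(-.004,0,.185),TW,.7)
```

```text
turn [-0.01 -0.02  0.01] shift [-0.21  0.01 -0.12] world d [0.0033 0.0006 0.005 ] F [-0.4  0.6 -1.9] clk 13.275 q [ 0.98  0.58 -1.27  2.2   1.22  0.59  0.55]
turn [-0.01 -1.69  0.01] shift [-1.96  0.01  2.66] world d [ 0.08    0.0078 -0.0193] F [-0.4  0.6 -1.9] clk 13.275 q [ 0.98  0.58 -1.27  2.2   1.22  0.59  0.55]
```

play_rows --plan '[[[-0.42,0,0.35],[0,-0.28,0],1],[[-0.4,0,0.37],[0,-0.28,0],1],[[-0.39,0,0.39],[0,-0.28,0],1],[[-0.37,0,0.4],[0,-0.28,0],1],[[-0.36,0,0.42],[0,-0.28,0],1],[[-0.34,0,0.43],[0,-0.28,0],1],[[0,0,0],[0,0,0],1],[[0,0,0],[0,0,0],1]]'

```text
clock: 14.28
position: [0.6073, -0.0399, 0.1803]
tool_rot: [-3.138, 0.699, -3.046]
force: [0.6, 0.3, -1.2]
grip_width: 0.013
finger_force: 60.7
```

Run:
```python
from h import *
plan(tray(-.004,0,.185),TW,.7)
plan(tray(-.004,0,.142),TW,.7)
f=grab_frame("scene");P=cloud(f)
cv2.imwrite("pics/o.png",cv2.resize(f["pixels"][150:350,180:400,::-1],None,fx=2.7,fy=2.7))
```

```text
turn [-0.01 -0.01  0.01] shift [-0.04  0.04 -0.01] world d [0.0006 0.0011 0.0009] F [ 0.6  0.3 -1.2] clk 14.275 q [ 0.88  0.73 -1.19  2.22  1.95  0.6  -0.04]
turn [-0.01 -0.01  0.01] shift [1.06 0.04 1.31] world d [ 0.0006  0.0011 -0.0421] F [ 0.6  0.3 -1.2] clk 14.275 q [ 0.88  0.73 -1.19  2.22  1.95  0.6  -0.04]
```

View pics/o.png

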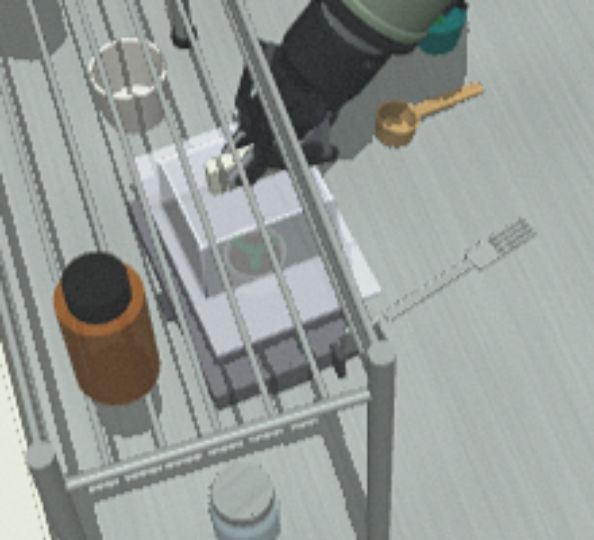

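The dome is under the tier and over the pot, which shows through the hood at (255,255); the left clamp is upright at (340,355). I'll check that it didn't slip in the grip.

```bash
cat > dm.py <<'E'
from h import *
from scipy.optimize import minimize
def dome(z0,dxy=(-.004,0)):
    "estimate dome pose in tray frame; z0 expected underside z"
    for n in ("top","scene"):
        f=grab_frame(n);P=cloud(f).reshape(-1,3);P=P[f["depth"].ravel()>0]
        d=P-[TX,TY,0];c,s=np.cos(TW),np.sin(TW);L=np.c_[d[:,0]*c+d[:,1]*s,-d[:,0]*s+d[:,1]*c,d[:,2]]
        x,y=L[:,0]-dxy[0],L[:,1]-dxy[1]
        rim=L[(abs(y)<.106)&(abs(x)<.071)&((abs(y)>.058)|(abs(x)>.068))&(abs(L[:,2]-z0-.005)<.010)]
        k=np.ones(len(rim),bool);A=np.c_[rim[:,:2],np.ones(len(rim))]
        for _ in range(8):
            cf=np.linalg.lstsq(A[k],rim[k,2],rcond=None)[0];e=rim[:,2]-A@cf;k=abs(e)<.003
        print(n,"rim",k.sum(),"slope x,y",cf[:2].round(4),"underside z at ctr",(cf[2]-.005).round(4))
        q=L[(abs(x)<.1)&(abs(y)<.135)];zz=q[:,2]-q[:,:2]@cf[:2]-cf[2];q=q[abs(zz)<.0025]*1e3
        def cost(p):
            a=p[2];X=(q[:,0]-p[0])*np.cos(a)+(q[:,1]-p[1])*np.sin(a);Y=-(q[:,0]-p[0])*np.sin(a)+(q[:,1]-p[1])*np.cos(a)
            X,Y=abs(X),abs(Y);o=np.maximum(np.maximum(X-75,Y-110),0);i=np.maximum(np.minimum(61-X,51-Y),0);return np.minimum(o+i,5).sum()
        b=min((minimize(cost,[x0,y0,0],method="Nelder-Mead",options=dict(initial_simplex=[[x0,y0,0],[x0+4,y0,0],[x0,y0+4,0],[x0,y0,.03]])) for x0 in(-8,-4,0) for y0 in(-3,3)),key=lambda r:r.fun)
        print("  fit xy mm",b.x[:2].round(1),"yaw",b.x[2].round(3),"cost/pt",round(b.fun/len(q),3))
        fin=L[(abs(x)<.05)&(abs(y)<.03)&(abs(L[:,2]-z0-.106)<.006)];print("  fin n",len(fin),np.median(fin,0).round(4) if len(fin) else "")
E
python3 -c "
from dm import *
dome(.085)"
```

```text
top rim 1773 slope x,y [-0.0116  0.0002] underside z at ctr 0.0835
  fit xy mm [-5.7 -1.1] yaw -0.0 cost/pt 0.001
  fin n 127 [-0.0072 -0.0011  0.1916]
scene rim 915 slope x,y [-0.0091 -0.0006] underside z at ctr 0.0842
  fit xy mm [-4.   1.3] yaw -0.001 cost/pt 0.013
  fin n 144 [0.0068 0.0042 0.1916]
```

Tilt is about 0.01 rad, and the dome sits at about (-6, -1) mm against a wanted (-4.2, 0). I'll correct while lowering to just above the tabs.

play_rows --plan '[[[-0.05,0.04,0.05],[0,-0.07,0],1],[[0.22,0,0.26],[0,0,0],1],[[0.22,0,0.26],[0,0,0],1],[[0.22,0,0.26],[0,0,0],1],[[0.22,0,0.26],[0,0,0],1],[[0.22,0,0.26],[0,0,0],1],[[0,0,0],[0,0,0],1],[[0,0,0],[0,0,0],1]]'

```text
clock: 15.42
position: [0.6098, -0.0386, 0.1374]
tool_rot: [-3.139, 0.71, -3.046]
force: [-0.1, -0.9, -1.3]
grip_width: 0.0131
finger_force: 60.7
```

```bash
python3 -c "
from dm import *
plan(tray(-.004,0,.142),TW,.71)
dome(.042)"
```

```text
turn [-0.01  0.    0.01] shift [ 0.04 -0.   -0.07] world d [-0.0019 -0.0002  0.0008] F [-0.1 -0.9 -1.3] clk 15.425 q [ 0.86  0.86 -1.18  2.24  2.11  0.71 -0.13]
top rim 1646 slope x,y [0.0001 0.0014] underside z at ctr 0.0407
  fit xy mm [-2.2  0.1] yaw -0.0 cost/pt 0.04
  fin n 142 [-0.0038 -0.0002  0.1484]
scene rim 806 slope x,y [-0.0025 -0.0019] underside z at ctr 0.0416
  fit xy mm [-0.6  2.6] yaw 0.0 cost/pt 0.026
  fin n 157 [0.0077 0.0045 0.1486]
```

play_rows --plan '[[[0.05,0,-0.04],[0,0,0],1],[[0.07,0,0.08],[0,0,0],1],[[0.07,0,0.08],[0,0,0],1],[[0.07,0,0.08],[0,0,0],1],[[0.07,0,0.08],[0,0,0],1],[[0,0,0],[0,0,0],1],[[0,0,0],[0,0,0],1]]'

```text
clock: 16.4
position: [0.6081, -0.0388, 0.1266]
tool_rot: [-3.139, 0.71, -3.046]
force: [-0.4, -0.8, -1.6]
grip_width: 0.0131
finger_force: 60.7
```

```bash
python3 -c "
from dm import *
plan(tray(-.004,0,.126),TW,.71)
dome(.032)"
```

```text
turn [-0.01  0.    0.01] shift [0.12 0.   0.13] world d [-0.0002  0.0001 -0.0044] F [-0.4 -0.8 -1.6] clk 16.4 q [ 0.85  0.88 -1.17  2.25  2.14  0.73 -0.15]
top rim 1589 slope x,y [-0.0021  0.0008] underside z at ctr 0.0299
  fit xy mm [-3.9  2.6] yaw 0.001 cost/pt 0.266
  fin n 156 [-0.0042 -0.0005  0.1381]
scene rim 784 slope x,y [-0.0037 -0.0025] underside z at ctr 0.0309
  fit xy mm [1.7 2.6] yaw 0.043 cost/pt 0.342
  fin n 152 [0.0054 0.0043 0.1376]
```

Already below the tab tops with no contact force. I'll lower in small steps to touch.

play_rows --plan '[[[0.025,0,0.03],[0,0,0],1],[[0.025,0,0.03],[0,0,0],1],[[0.025,0,0.03],[0,0,0],1],[[0.025,0,0.03],[0,0,0],1],[[0,0,0],[0,0,0],1],[[0,0,0],[0,0,0],1]]'

```text
clock: 17.25
position: [0.6082, -0.0389, 0.1227]
tool_rot: [-3.139, 0.71, -3.046]
force: [-0.8, -0.9, -1.9]
grip_width: 0.013
finger_force: 60.7
```

play_rows --plan '[[[0.02,0,0.02],[0,0,0],1],[[0.02,0,0.02],[0,0,0],1],[[0,0,0],[0,0,0],1],[[0,0,0],[0,0,0],1]]'

```text
clock: 17.75
position: [0.6084, -0.0388, 0.122]
tool_rot: [-3.138, 0.712, -3.045]
force: [-6.1, -2.1, 11.2]
grip_width: 0.0132
finger_force: 62.8
```

Seated contact: 11 N upward at an underside height of about 26 mm. I'll verify, then release.

```bash
python3 -c "
from dm import *
dome(.026)"
```

```text
top rim 1618 slope x,y [-0.0028  0.0003] underside z at ctr 0.0251
  fit xy mm [-2.5  0.1] yaw 0.003 cost/pt 0.131
  fin n 151 [-0.0041 -0.0006  0.133 ]
scene rim 767 slope x,y [-0.0015 -0.0018] underside z at ctr 0.0259
  fit xy mm [2.3 1.2] yaw 0.015 cost/pt 0.351
  fin n 148 [0.0071 0.0043 0.1327]
```

play_rows --plan '[[[-0.01,0,-0.01],[0,0,0],1],[[0,0,0],[0,0,0],0.6],[[0,0,0],[0,0,0],0.5],[[0,0,0],[0,0,0],0.3],[[0,0,0],[0,0,0],0.1],[[0,0,0],[0,0,0],0],[[0,0,0],[0,0,0],0]]' --newtons 20

```text
clock: 18.73
position: [0.6081, -0.0389, 0.1216]
tool_rot: [-3.139, 0.71, -3.046]
force: [-0.5, 0.4, -0.1]
grip_width: 0.0427
finger_force: 0.0
```

```bash
python3 -c "
from dm import *
dome(.026)
print(bot.observe())"
```

```text
top rim 1496 slope x,y [ 0.0023 -0.0004] underside z at ctr 0.0253
  fit xy mm [-3.  -0.2] yaw -0.001 cost/pt 0.148
  fin n 144 [-0.0079  0.0009  0.1329]
scene rim 778 slope x,y [-0.0013 -0.0014] underside z at ctr 0.0262
  fit xy mm [2.1 1.2] yaw 0.028 cost/pt 0.363
  fin n 183 [0.0033 0.0022 0.1324]
{'clock': 18.825, 'qpos': array([ 0.85108208,  0.89661721, -1.16928275,  2.24774216,  2.15796943,
        0.73719234, -0.15161444]), 'qd': array([ 6.10670438e-04, -1.48912134e-03, -5.84443441e-04,  1.28216335e-03,
        2.27540579e-04,  4.64731245e-06, -1.98941956e-03]), 'joint_efforts': array([-2.51666708e-03, -7.93900967e+01, -2.49964982e+01, -1.53879833e+01,
        2.45313026e+00,  5.68866525e-01,  1.36880517e-04]), 'position': array([ 0.60808787, -0.03890154,  0.12165006]), 'tool_rot': array([-3.1385504 ,  0.71034283, -3.04638886]), 'force': array([-0.84547902,  0.34619183, -0.844189  ]), 'moment': array([-0.00369447,  0.66253698,  0.04723952]), 'finger_force': 0.0, 'grip_width': 0.04260690072872814}
```

The dome is seated level and inside the tabs. I'll back out along the tool axis.

play_rows --plan '[[[0,0,-0.3],[0,0,0],0],[[0,0,-0.7],[0,0,0],0],[[0,0,-1],[0,0,0],0],[[0,0,-1],[0,0,0],0],[[0,0,-0.8],[0,0.35,0],0.5],[[0,0,0],[0,0.35,0],1],[[0,0,0],[0,0.35,0],1],[[0,0,0],[0,0.35,0],1],[[0,0,0],[0,0,0],1]]'

```text
clock: 19.95
position: [0.5468, -0.0442, 0.1944]
tool_rot: [-3.138, 0.502, -3.047]
force: [-0.3, -0.1, -0.6]
grip_width: 0.0001
finger_force: 0.0
```

```bash
python3 -c "
from ik import *
from dm import dome
q=bot.observe()['qpos']
for sy in (1,-1):
  for y,z in ((.16,.2),(.16,.074),(.095,.074),(.095,.05)):
    q,e=ik(tray(-.055,sy*y,z),TW,.5,q,1e-2);q,e=ik(tray(-.055,sy*y,z),TW,.5,q,1e-3);print(sy,y,z,q.round(2),round(e,4))
plan(tray(-.055,.16,.2),TW,.5,ahead=0)
f=grab_frame('top');P=cloud(f);d=P-[TX,TY,0];c,s=np.cos(TW),np.sin(TW)
x=d[...,0]*c+d[...,1]*s;y=-d[...,0]*s+d[...,1]*c
for sg in (1,-1):
    m=(f['depth']>0)&(abs(x+.055)<.013)&(sg*y>.1)&(sg*y<.17)&(P[...,2]>.04)&(P[...,2]<.09);print(sg,m.sum(),np.percentile(np.c_[y[m],P[...,2][m]],[5,50,95],axis=0).round(4).tolist())
dome(.026)
"
```

```text
1 0.16 0.2 [ 0.49  0.56 -1.12  2.19  1.42  0.66  0.04] 0.0
1 0.16 0.074 [ 0.4   0.88 -1.06  2.26  1.89  0.85 -0.33] 0.0
1 0.095 0.074 [ 0.55  0.86 -1.03  2.27  1.94  0.75 -0.24] 0.0
1 0.095 0.05 [ 0.54  0.92 -1.01  2.27  2.01  0.79 -0.28] 0.0
-1 0.16 0.2 [ 1.32  0.94 -1.47  2.03  1.34  0.8   0.92] 0.0
-1 0.16 0.074 [ 1.25  1.16 -1.33  2.09  1.72  0.8   0.7 ] 0.0
-1 0.095 0.074 [ 1.15  1.16 -1.36  2.16  1.8   0.88  0.49] 0.0
-1 0.095 0.05 [ 1.14  1.21 -1.33  2.17  1.87  0.89  0.46] 0.0
turn [-0.02  0.01  0.01] shift [-0.36  6.39 -0.06] world d [-0.0078  0.1597  0.0056] F [-0.3 -0.1 -0.6] clk 19.95 q [ 0.87  0.53 -1.11  2.21  1.33  0.46  0.44]
1 59 [[0.1199, 0.0416], [0.1238, 0.0757], [0.1285, 0.0789]]
-1 107 [[-0.1337, 0.0417], [-0.1264, 0.0639], [-0.1207, 0.0777]]
top rim 1662 slope x,y [0.0042 0.0018] underside z at ctr 0.0253
  fit xy mm [-2.9  0.5] yaw 0.007 cost/pt 0.123
  fin n 142 [-0.0145  0.0004  0.1328]
scene rim 858 slope x,y [-0.0063 -0.0009] underside z at ctr 0.0263
  fit xy mm [1.9 1.7] yaw 0.015 cost/pt 0.36
  fin n 159 [0.0017 0.005  0.133 ]
```

Clear. Next, the left clamp: over to its outside, then down.

play_rows --plan '[[[-0.04,0.7,-0.01],[0,0,0],1],[[-0.04,0.7,-0.01],[0,0,0],1],[[-0.04,0.7,-0.01],[0,0,0],1],[[-0.04,0.7,-0.01],[0,0,0],1],[[-0.04,0.7,-0.01],[0,0,0],1],[[-0.04,0.7,-0.01],[0,0,0],1],[[-0.04,0.7,-0.01],[0,0,0],1],[[-0.04,0.7,0],[0,0,0],1],[[-0.04,0.7,0],[0,0,0],1],[[0,0.1,0],[0,0,0],1],[[0.4,0,0.73],[0,0,0],1],[[0.4,0,0.73],[0,0,0],1],[[0.4,0,0.73],[0,0,0],1],[[0.4,0,0.73],[0,0,0],1],[[0.4,0,0.73],[0,0,0],1],[[0.4,0,0.73],[0,0,0],1],[[0,0,0],[0,0,0],1],[[0,0,0],[0,0,0],1]]'

```text
clock: 22.35
position: [0.5386, 0.115, 0.0748]
tool_rot: [-3.139, 0.501, -3.048]
force: [-0.0, 0.8, 1.0]
grip_width: 0.0001
finger_force: 0.0
```

```bash
python3 -c "
from h import *
plan(tray(-.055,.095,.074),TW,.5,ahead=0)"
```

```text
turn [-0.01  0.    0.  ] shift [-0.   -2.58  0.04] world d [ 0.0065 -0.0642 -0.0008] F [-0.   0.8  1. ] clk 22.35 q [ 0.35  0.81 -1.    2.27  1.88  0.79 -0.37]
```

play_rows --plan '[[[0,-0.32,0],[0,0,0],1],[[0,-0.32,0],[0,0,0],1],[[0,-0.32,0],[0,0,0],1],[[0,-0.32,0],[0,0,0],1],[[0,-0.32,0],[0,0,0],1],[[0,-0.32,0],[0,0,0],1],[[0,-0.32,0],[0,0,0],1],[[0,-0.32,0],[0,0,0],1],[[0,0,0],[0,0,0],1]]'

```text
clock: 23.48
position: [0.5445, 0.0503, 0.0744]
tool_rot: [-3.138, 0.5, -3.048]
force: [0.3, -0.9, 0.8]
grip_width: -0.0001
finger_force: 0.3
```

```bash
python3 -c "
from h import *
plan(tray(-.055,.095,.05),TW,.5,ahead=0)
f=grab_frame('scene');cv2.imwrite('pics/c.png',cv2.resize(f['pixels'][180:330,230:400,::-1],None,fx=3.4,fy=3.4))"
```

```text
turn [-0.03  0.   -0.  ] shift [0.45 0.02 0.87] world d [ 0.0005  0.0005 -0.0244] F [ 0.3 -0.9  0.8] clk 23.475 q [ 0.49  0.79 -0.97  2.28  1.93  0.69 -0.29]
```

View pics/c.png

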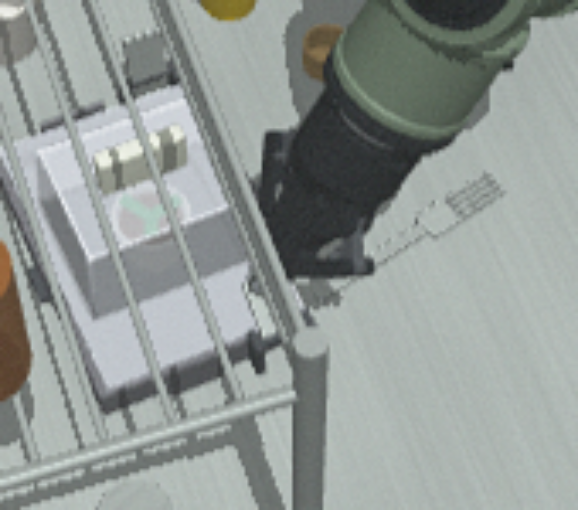

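The left strip is folded partway in, at (260,305). Next I'll press it down.

play_rows --plan '[[[0.1,0,0.18],[0,0,0],1],[[0.1,0,0.18],[0,0,0],1],[[0.1,0,0.18],[0,0,0],1],[[0.05,0,0.09],[0,0,0],1],[[0,0,0],[0,0,0],1]]'

```text
clock: 24.15
position: [0.544, 0.0515, 0.056]
tool_rot: [-3.139, 0.5, -3.047]
force: [-0.1, -0.1, -0.8]
grip_width: 0.0001
finger_force: 0.1
```

play_rows --plan '[[[0.04,0,0.07],[0,0,0],1],[[0.04,0,0.07],[0,0,0],1],[[0,0,0],[0,0,0],1]]'

```text
clock: 24.52
position: [0.5444, 0.0514, 0.0531]
tool_rot: [-3.138, 0.502, -3.046]
force: [-9.3, -4.7, 23.5]
grip_width: -0.0
finger_force: 11.9
```

```bash
cat > cl.py <<'E'
from h import *
def clamps():
  for n in ("top","scene"):
    f=grab_frame(n);P=cloud(f);d=P-[TX,TY,0];c,s=np.cos(TW),np.sin(TW)
    if n=="scene": d=d-[.0022,.0024,0]
    x=d[...,0]*c+d[...,1]*s;y=-d[...,0]*s+d[...,1]*c;z=P[...,2]
    for sg in (1,-1):
        for a in range(74,134,6):
            m=(f["depth"]>0)&(abs(x+.055)<.012)&(abs(sg*y*1e3-a-3)<3)&(z<.1)
            if m.sum(): print(n,sg,a+3,m.sum(),(np.percentile(z[m],[10,50,90])*1e3).round(1))
E
python3 -c "
from cl import *
print(bot.observe()['force'],bot.observe()['position']);clamps()"
```

```text
[-9.31781482 -4.74182178 23.49405717] [0.5443831  0.05143258 0.05305608]
top 1 77 16 [28.6 31.9 58.3]
top 1 83 23 [36.1 54.4 86.7]
top 1 89 23 [40.5 64.6 88.6]
top 1 95 26 [54.2 71.7 85.9]
top 1 101 20 [53.7 72.  91.4]
top 1 107 24 [38.5 61.3 91.3]
top 1 113 18 [34.8 37.6 78.3]
top 1 119 29 [35.6 39.  93.9]
top 1 125 13 [ 7.  38.5 91. ]
top 1 131 16 [-1.9  0.2 92.4]
top -1 77 27 [28.2 30.6 33. ]
top -1 83 25 [27.8 31.2 32.7]
top -1 89 27 [27.8 29.7 31.9]
top -1 95 27 [27.9 30.5 32.9]
top -1 101 26 [27.1 29.9 32.9]
top -1 107 25 [27.  30.4 32.8]
top -1 113 7 [14.4 25.6 27.8]
top -1 119 51 [-2.6 33.4 43.6]
top -1 125 54 [15.7 57.2 71. ]
top -1 131 34 [71.2 75.5 78.1]
scene 1 77 4 [32.5 35.3 76.3]
scene 1 83 6 [34.1 37.1 51.8]
scene 1 89 10 [48.8 55.4 87.4]
scene 1 95 16 [34.4 57.  88.6]
scene 1 101 23 [37.6 48.9 90.8]
scene 1 107 18 [25.2 42.7 91.3]
scene 1 113 30 [-3.3  4.1 85. ]
scene 1 119 28 [-1.6  3.6 92. ]
scene 1 125 28 [-2.6 19.3 92.8]
scene 1 131 12 [-2.2 -1.   1.5]
scene -1 95 5 [30.6 32.6 37.2]
scene -1 101 15 [29.1 31.  32.6]
scene -1 107 21 [26.9 30.1 33.4]
scene -1 113 3 [26.3 29.1 29.3]
scene -1 119 39 [36.  41.1 49.7]
scene -1 125 66 [46.5 58.7 73.7]
scene -1 131 38 [53.3 72.  77.4]
```

play_rows --plan '[[[-0.1,0,-0.2],[0,0,0],1],[[-0.45,0,-0.85],[0,0,0],1],[[-0.45,0,-0.85],[0,0,0],1],[[-0.45,0,-0.85],[0,0,0],1],[[-0.45,0,-0.85],[0,0,0],1],[[-0.45,0,-0.85],[0,0,0],1],[[-0.45,0,-0.85],[0,0,0],1],[[0,-0.6,0],[0,0,0],1],[[0,-0.8,0],[0,0,0],1],[[0,-0.8,0],[0,0,0],1],[[0,-0.8,0],[0,0,0],1],[[0,0,0],[0,0,0],1]]'

```text
clock: 26.12
position: [0.5488, -0.0243, 0.2022]
tool_rot: [-3.139, 0.5, -3.049]
force: [0.7, 0.6, 0.7]
grip_width: 0.0001
finger_force: 0.0
```

```bash
python3 -c "
from cl import *
from dm import dome
clamps();dome(.026)
plan(tray(-.055,-.16,.2),TW,.5,ahead=0)" | grep -v -- ' -1 [7-9]'
```

```text
top 1 77 13 [27.6 32.7 33.4]
top 1 83 23 [35.2 38.4 40.3]
top 1 89 26 [34.6 37.3 40.1]
top 1 95 26 [35.6 37.7 39.4]
top 1 101 28 [35.3 38.4 41.4]
top 1 107 26 [33.3 37.2 39.9]
top 1 113 30 [34.3 37.4 39.8]
top 1 119 29 [34.8 38.4 41.8]
top 1 125 18 [ 0.8 37.6 40.9]
top 1 131 29 [-4.3  0.1  2.2]
top -1 101 25 [27.1 29.9 33.1]
top -1 107 26 [27.5 29.7 32.7]
top -1 113 5 [22.6 25.5 26.5]
top -1 119 52 [-2.6 34.7 42.4]
top -1 125 56 [ 1.5 56.8 70. ]
top -1 131 33 [71.  74.7 77.9]
scene 1 77 3 [34.4 34.7 35.2]
scene 1 83 14 [35.3 37.8 41.7]
scene 1 89 10 [36.6 37.4 39.2]
scene 1 95 11 [36.5 38.5 40.4]
scene 1 101 11 [35.5 36.9 40.7]
scene 1 107 13 [-1.2 37.5 39. ]
scene 1 113 20 [-2.3  2.8 40.8]
scene 1 119 28 [-2.4  3.  40.4]
scene 1 125 17 [-2.7  2.4 38.3]
scene 1 131 13 [-1.3  0.9  3.6]
scene -1 101 15 [28.7 31.6 32.7]
scene -1 107 16 [27.9 31.5 33.3]
scene -1 113 4 [25.1 27.3 28.5]
scene -1 119 32 [34.1 42.2 53.3]
scene -1 125 68 [43.6 57.7 72.1]
scene -1 131 42 [36.8 72.5 78.6]
top rim 1559 slope x,y [-0.0037  0.0015] underside z at ctr 0.0253
  fit xy mm [-1.3  0. ] yaw -0.004 cost/pt 0.146
  fin n 139 [-0.013   0.0003  0.1326]
scene rim 790 slope x,y [-0.0045  0.0001] underside z at ctr 0.0261
  fit xy mm [2.1 1.6] yaw 0.006 cost/pt 0.42
  fin n 159 [0.0006 0.0049 0.1325]
turn [-0.01  0.    0.01] shift [-0.06 -7.28  0.14] world d [ 0.0199 -0.181  -0.0025] F [ 0.7 -1.3  0.4] clk 26.325 q [ 0.75  0.46 -1.01  2.2   1.25  0.41  0.45]
```

The left clamp is flat (38 mm all along) and the dome is still seated. Now the right clamp.

play_rows --plan '[[[0,-0.75,0.01],[0,0,0],1],[[0,-0.75,0.01],[0,0,0],1],[[0,-0.75,0.01],[0,0,0],1],[[0,-0.75,0.01],[0,0,0],1],[[0,-0.75,0.01],[0,0,0],1],[[0,-0.75,0.01],[0,0,0],1],[[0,-0.75,0.01],[0,0,0],1],[[0,-0.75,0.01],[0,0,0],1],[[0,-0.75,0.01],[0,0,0],1],[[0,-0.75,0.01],[0,0,0],1],[[0,0,0],[0,0,0],1],[[0.4,0,0.73],[0,0,0],1],[[0.4,0,0.73],[0,0,0],1],[[0.4,0,0.73],[0,0,0],1],[[0.4,0,0.73],[0,0,0],1],[[0.4,0,0.73],[0,0,0],1],[[0.4,0,0.73],[0,0,0],1],[[0,0,0],[0,0,0],1],[[0,0,0],[0,0,0],1]]'

```text
clock: 28.7
position: [0.5679, -0.2093, 0.0766]
tool_rot: [-3.139, 0.501, -3.046]
force: [-1.0, -0.0, 1.2]
grip_width: 0.0002
finger_force: 0.0
```

```bash
python3 -c "
from h import *
plan(tray(-.055,-.095,.074),TW,.5,ahead=0)"
```

```text
turn [-0.01  0.01  0.01] shift [-0.    2.84  0.12] world d [-0.0051  0.0708 -0.0026] F [-1.  -0.   1.2] clk 28.7 q [ 0.94  0.77 -0.78  2.1   1.68  0.26  0.49]
```

play_rows --plan '[[[0,0.32,0.06],[0,0,0],1],[[0,0.32,0.06],[0,0,0],1],[[0,0.32,0],[0,0,0],1],[[0,0.32,0],[0,0,0],1],[[0,0.32,0],[0,0,0],1],[[0,0.32,0],[0,0,0],1],[[0,0.32,0],[0,0,0],1],[[0,0.32,0],[0,0,0],1],[[0,0.28,0],[0,0,0],1],[[0,0,0],[0,0,0],1]]'

```text
clock: 29.95
position: [0.5623, -0.1381, 0.073]
tool_rot: [-3.14, 0.5, -3.046]
force: [0.3, 0.7, 0.6]
grip_width: -0.0001
finger_force: 0.6
```

```bash
python3 -c "
from h import *
plan(tray(-.055,-.095,.056),TW,.5,ahead=0)"
```

```text
turn [-0.    0.    0.01] shift [ 0.31 -0.02  0.6 ] world d [ 0.0005 -0.0004 -0.017 ] F [0.3 0.7 0.6] clk 29.95 q [ 0.91  0.81 -0.93  2.18  1.86  0.44  0.22]
```

play_rows --plan '[[[0.1,0,0.18],[0,0,0],1],[[0.1,0,0.18],[0,0,0],1],[[0.1,0,0.2],[0,0,0],1],[[0.04,0,0.07],[0,0,0],1],[[0.03,0,0.06],[0,0,0],1],[[0,0,0],[0,0,0],1]]'

```text
clock: 30.7
position: [0.5626, -0.1388, 0.0536]
tool_rot: [-3.139, 0.501, -3.047]
force: [-4.1, 2.6, 10.8]
grip_width: -0.0001
finger_force: 5.2
```

play_rows --plan '[[[0.02,0,0.03],[0,0,0],1],[[0,0,0],[0,0,0],1]]'

```text
clock: 30.95
position: [0.5627, -0.1387, 0.0532]
tool_rot: [-3.139, 0.501, -3.046]
force: [-8.0, 3.1, 22.2]
grip_width: 0.0001
finger_force: 10.5
```

play_rows --plan '[[[-0.1,0,-0.2],[0,0,0],1],[[-0.45,0,-0.85],[0,0,0],1],[[-0.45,0,-0.85],[0,0,0],1],[[-0.45,0,-0.85],[0,0,0],1],[[-0.45,0,-0.85],[0,0,0],1],[[-0.45,0,-0.85],[0,0,0],1],[[-0.45,0,-0.85],[0,0,0],1],[[0,0,-0.5],[0,0,0],1],[[0,0,0],[0,0,0],1],[[0,0,0],[0,0,0],1]]'

```text
clock: 32.2
position: [0.5542, -0.1399, 0.2128]
tool_rot: [-3.139, 0.5, -3.048]
force: [0.2, 0.2, -0.5]
grip_width: -0.0003
finger_force: 0.0
```

```bash
python3 -c "
from cl import *
from dm import dome
clamps();dome(.026);print(bot.observe()['force'])
f=grab_frame('scene');cv2.imwrite('pics/end.png',f['pixels'][...,::-1])
r=[r for r in regions_of('orchid_pot','top')][:3];print([(x['box'],x['p']) for x in r])"
```

```text
top 1 77 28 [26.4 30.6 35. ]
top 1 83 31 [35.  38.1 40.7]
top 1 89 26 [35.7 37.6 39.3]
top 1 95 26 [34.6 37.8 39.9]
top 1 101 28 [34.9 38.1 39.4]
top 1 107 24 [34.7 36.9 40.9]
top 1 113 30 [34.1 37.  39.7]
top 1 119 29 [35.1 37.8 41.5]
top 1 125 19 [27.3 37.6 40.4]
top 1 131 28 [-5.  -1.   2.3]
top -1 77 19 [28.7 31.2 37.2]
top -1 83 16 [33.7 37.7 39.8]
top -1 89 7 [36.5 38.8 41.3]
top -1 95 7 [35.5 37.6 39.8]
top -1 101 4 [34.8 35.7 35.9]
top -1 107 4 [36.4 37.5 38.5]
scene 1 77 4 [33.5 35.6 37.6]
scene 1 83 11 [33.7 37.5 40. ]
scene 1 89 10 [35.5 38.6 41.4]
scene 1 95 12 [35.1 37.7 41.6]
scene 1 101 8 [35.8 37.9 43.1]
scene 1 107 14 [ 9.9 36.9 39.6]
scene 1 113 23 [-2.7  3.1 36.2]
scene 1 119 20 [-2.4  1.9 40.8]
scene 1 125 23 [-2.1  3.9 40.2]
scene 1 131 13 [-2.6 -0.7  4.2]
scene -1 89 4 [40.8 41.4 42.7]
scene -1 95 16 [36.  38.  40.7]
scene -1 101 20 [35.8 39.2 41.6]
scene -1 107 13 [38.1 39.6 43. ]
scene -1 113 20 [35.4 38.1 41.3]
scene -1 119 16 [36.3 38.  41.7]
scene -1 125 9 [35.1 36.3 38.8]
scene -1 131 1 [33.7 33.7 33.7]
top rim 1520 slope x,y [-0.0003 -0.0002] underside z at ctr 0.0255
  fit xy mm [-3.6  0.5] yaw -0.004 cost/pt 0.201
  fin n 142 [-0.0133  0.0002  0.1329]
scene rim 741 slope x,y [-0.0022 -0.0003] underside z at ctr 0.0264
  fit xy mm [1.8 0.8] yaw 0.021 cost/pt 0.382
  fin n 160 [0.0019 0.0044 0.1327]
[-0.08475891  0.05929719  0.3221745 ]
[([274.6, 172.6, 375.8, 243.9], 0.28)]
```

View pics/end.png

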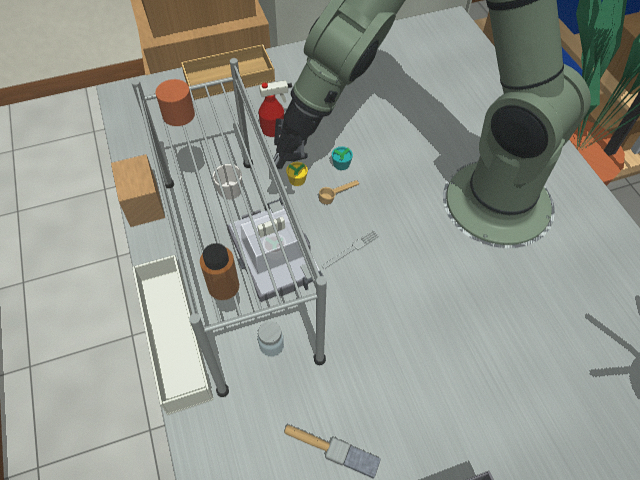

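The dome at (270,250) sits flat with both clamps down. The pot is inside, the other things are where they stood, and the arm touches nothing. I'm handing in the job.

```bash
python3 -c "
from workcell import bot
print(bot.job_done())"
```

```text
the job is handed in; nothing more can be done
None
```

The propagator is closed and handed in at about 32 s of the 67 s: the dome measured flat on the tray's rim inside the tabs with both clamps fully down, the bystanders look unmoved, and no verdict came back.

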